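# Snap the long parts case shut

### The job

Two dark snap cases stand open on the modelling desk. Shut the long one: press the far edge of its hinged lid (the edge with the tab, opposite the hinge) down past the spring catch until it clicks and stays shut. Leave the small case open as it is, and do not disturb the wing clamped in its three clothes pegs.

Things in the scene. Friction and masses are not known exactly. Their poses are not given: they have to be found in the camera images.
- long_lid (a joint): Lid angle of the long case, rad: 0 = shut, grows as it opens; starts at 0.35 to 0.6. Stiff hinge: the lid stays where it is left. From about 0.15 to 0.07 the lid's lip rides over the spring catch (about 6 N on the tab, with a brief knock when the lip meets it); below that it snaps home and is held. Let go before that, it stays ajar.
- long_tab (a point): Press point of the long case: dark box 120 mm wide, 75 mm hinge to front, fixed on a plywood block, turned up to 0.75 rad, hinged on the robot's side. On top of its grey 4 mm lid, mid width, 75 mm from the hinge axis and 4 mm above the axis when shut (then 55 to 79 mm above the desk); a tab 44 mm wide goes 15 mm on. Own x: hinge to free edge, y along the hinge, z out of the lid.
- small_tab (a point): The same point on the small case, a bystander to leave as it is: dark box 65 mm wide, 65 mm hinge to front, same kind of lid, also open, on its own plywood block; point 65 mm from its hinge axis. The two cases and a lidless parts tray (80 mm square, 30 mm high) stand in a row in any order.
- wing: Two grey plastic wing halves 200 mm long, about 60 mm wide, lying together on the desk beyond the cases, gripped by three wooden spring clothes pegs 72 mm long; 20 mm high in all, loose. Origin on the desk under the wing's middle; y along the wing, pegs stick out to its +x. Bystander.

How it is judged:
By the outcome, as a careful person would: the job done as asked, in the order asked, and still so for the second after the job is handed in, with the robot touching nothing.
It also fails if it takes over 26 s, if anything falls off the work surface, if the arm or the gripper's body presses on something with over 40 N, if the wrist force passes 120 N, or if a joint passes its speed limit or range.

### The arm

A 6-joint arm with a two-finger parallel gripper is mounted at the origin on the work surface. World frame = base frame: x ahead of the robot, y to its left, z up, the work surface at z = 0. Lengths are in m, angles in rad, forces in N, time in s.
With the tool pointing down it reaches from about 0.375 to 0.975 m from the base axis. Payload 3.8 kg.
Tool frame: the origin (TCP) lies at the very end of the fingers, on their centre line; the grasp point (between the pads) lies 19 mm behind it; z points along the fingers, y is the line along which they close (so a half turn about z gives the same grasp; the last joint's range is limited). The gripper opens to 85 mm and grips with 20 to 120 N. Pads are 22 mm wide; open, the fingers measure 114 mm over their backs; the gripper's body (76 mm by 85 mm) begins 54 mm behind the grasp point. The pads swing forward as they close: fully open they stand 13 mm farther back than shut.
Start: joints at [1.18, 0.264, 1.604, -0, 1.274, -0.037], TCP at [0.234, 0.633, 0.231] pointing down, gripper open.
Joint ranges: [-2.63, 2.63], [-0.94, 2.18], [0.31, 2.57], [-1.31, 4.45], [0, 2.66], [-2.55, 2.55]. Speed limits (rad/s): [2.57, 2.57, 3.14, 3.14, 3.14, 3.14].

### API

Orientations are given as a rotation vector (axis times angle).
In Python, from workcell import bot gives the robot as it stands.
- The arm moves only by the shell command python3 -m creep 'ROWS' [FORCE]. ROWS is JSON, a list of rows, each a list of 5 numbers: the shift along the tool's x, y, z in units of 0.05 m (1.0 is 0.05 m), then the turn about the tool's z in units of 0.1 rad (1.0 is 0.1 rad), then the opening, from 0 (shut) to 1 (fully open). In form: [[tx, ty, tz, spin, hand], ...]. A call has 1 to 20 rows; each row shifts and turns the commanded pose from where the row before left it, along the tool's axes as they then stand; what a row does not reach is not made up. A row lasts 1/8 s, in which the tool goes at most 62.5 mm and 10.7 degrees, less where a joint would pass 70% of its speed; a pose out of reach is approached as far as the arm can. A call with a number of a shift or a turn outside -1 to 1 is refused whole. A call with a gripper value outside its range is refused whole. The fingers move at their own pace and stop on an object; FORCE is the grip in N (left out, the last holds). Time passes only in rows, so rows that do not move let the fingers close. It gives the time, the measured TCP pose, the force, the opening and the grip force at its end, in the units of the state.
- bot.read_state(): the state, without advancing time (a new reading comes with each control period).
- bot.read_camera(name): name is "scene" or "top" or "wrist"; returns a dict with "pixels" (480x640x3 uint8, red, green, blue), "vfov" (degrees; the focal length in pixels is half the picture's height over the tangent of half this angle, whatever the lens; pixels are square), "cx", "cy" (the principal point, pixels), "world_to_cam" (4x4, takes a point from world to camera coordinates). Camera axes: x right, y down, z forward; pixel columns grow to the right and rows downward; lengths in m; the calibration is good to about 2 mm. A picture is of the moment at which its call begins. There is no depth.
- bot.finish_job(): hands the job in; it is judged then, once.
Trained networks look in a picture, given as the dict that the camera call returned (one of the last four; its "shot" number tells which), for a name from the list of things; names that differ only in an ending like _2 or _b are one class to them, and where a whole thing is asked for, a point or a joint stands for the part that bears it (a point fixed in the world has none). Each returns a list of dicts, best first, with "score" (0 to 1); they miss things now and then, are a little off and sometimes report something else, mostly with a low value. They report only what shows in the picture. A call takes as long as a camera call.
- bot.look_for(target, picture): "bbox" ([left, top, right, bottom] in pixels, round what is visible of it).
- bot.regions_of(target, picture): "mask" (480x640 bool, what is visible of it) and "bbox" ([left, top, right, bottom] in pixels, round what is visible of it).
The state is a dict: "time": time; "q": joint angles; "joint_vel": joint speeds; "joint_torque": joint torques, N m; "tool_pos": TCP position; "tcp_rot": TCP orientation; "wrist_force": force on the tool from outside, world axes, zero at the start; "torque": the same for the moment, N m; "width": opening from 0.0 (shut) to 1.0 (fully open); "grip_force": force on a finger pad.
Only numpy, scipy, OpenCV 4.12 (cv2) and the standard library are available. Lean on these libraries where they do the work, as an engineer would, in place of code of your own. Each camera call takes 0.05 s, during which the arm holds its last target. There are 200 camera calls.

## Working session

There is one attempt and no reset: what is moved stays moved. The work goes in short steps, Python scripts to look and compute and a shell command to move; the robot and the scene stay as the last step left them, time stands still between calls to the robot, and variables do not carry over. Pictures are saved under pics/ and viewed, at most 10 in all, crops included, and the job is handed in when it is done.

```bash
mkdir -p pics; cat > h.py <<'E'
import numpy as np, cv2
from workcell import bot
def K(p):
    f=240/np.tan(np.radians(p["vfov"])/2); return f
def proj(p,X):
    X=np.atleast_2d(X); T=np.array(p["world_to_cam"]); c=X@T[:3,:3].T+T[:3,3]
    return np.c_[p["cx"]+K(p)*c[:,0]/c[:,2], p["cy"]+K(p)*c[:,1]/c[:,2]]
def ray(p,uv):
    T=np.array(p["world_to_cam"]); R=T[:3,:3]
    d=R.T@np.array([(uv[0]-p["cx"])/K(p),(uv[1]-p["cy"])/K(p),1]); return -R.T@T[:3,3], d/np.linalg.norm(d)
def at_z(p,uv,z):
    o,d=ray(p,uv); return o+d*(z-o[2])/d[2]
def tri(obs):
    A=np.zeros((3,3));b=np.zeros(3)
    for p,uv in obs:
        o,d=ray(p,uv); M=np.eye(3)-np.outer(d,d); A+=M;b+=M@o
    return np.linalg.solve(A,b)
def save(p,n): cv2.imwrite("pics/"+n,p["pixels"][:,:,::-1])
E
python3 - <<'E'
from h import *
for c in ("scene","top"):
    p=bot.read_camera(c); save(p,c+"1.png")
    print(c,p["vfov"],p["cx"],p["cy"],np.round(ray(p,(320,240)),3).tolist())
    for t in ("long_lid","long_tab","small_tab","wing"):
        for r in bot.regions_of(t,p)[:3]:
            ys,xs=np.nonzero(r["mask"]); print(t,round(r["score"],2),np.round(r["bbox"]).tolist(),cv2.boxPoints(cv2.minAreaRect(np.c_[xs,ys].astype(np.float32))).round().tolist())
print(bot.read_state())
E
```

```text
scene 42.15814444256205 312.5957385341796 232.09850876940286 [[1.199, 0.076, 1.034], [-0.532, -0.06, -0.845]]
long_lid 0.84 [159.0, 187.0, 232.0, 234.0] [[153.0, 211.0], [175.0, 177.0], [234.0, 215.0], [212.0, 248.0]]
long_tab 0.68 [159.0, 188.0, 235.0, 236.0] [[152.0, 210.0], [175.0, 176.0], [234.0, 215.0], [211.0, 249.0]]
wing 0.91 [204.0, 316.0, 319.0, 386.0] [[203.0, 382.0], [206.0, 317.0], [323.0, 322.0], [320.0, 388.0]]
top 53.252268245367326 323.0504892208533 234.89233215669714 [[0.411, 0.002, 1.01], [0.166, 0.007, -0.986]]
long_lid 0.76 [404.0, 210.0, 482.0, 269.0] [[405.0, 244.0], [427.0, 203.0], [483.0, 233.0], [460.0, 274.0]]
long_tab 0.97 [408.0, 213.0, 481.0, 272.0] [[405.0, 244.0], [427.0, 203.0], [483.0, 232.0], [461.0, 273.0]]
small_tab 0.76 [182.0, 219.0, 224.0, 263.0] [[181.0, 253.0], [195.0, 216.0], [227.0, 228.0], [213.0, 265.0]]
wing 0.78 [311.0, 113.0, 408.0, 168.0] [[309.0, 117.0], [403.0, 113.0], [406.0, 166.0], [311.0, 170.0]]
{'time': 0.5, 'q': array([ 1.18009648e+00,  2.63928282e-01,  1.60404741e+00,  5.10650166e-08,
        1.27367298e+00, -3.69184171e-02]), 'joint_vel': array([ 0.00113483,  0.00145869, -0.00242333, -0.00106245, -0.00284225,
       -0.00019334]), 'joint_torque': array([-1.13188751e-03, -5.14406919e+01, -3.67233109e+01, -8.47400111e-05,
        2.64078539e-03,  7.90374571e-06]), 'tool_pos': array([0.23385754, 0.63317266, 0.23123499]), 'tcp_rot': array([-5.52822927e-01, -3.09255820e+00,  8.59825027e-05]), 'wrist_force': array([-0.00044378,  0.438572  ,  0.00282979]), 'torque': array([ 0.02320392,  0.0182761 , -0.02819696]), 'grip_force': 0.0, 'width': 1.003339975559295}
```

```bash
python3 - <<'E'
import cv2
a=cv2.imread("pics/scene1.png");b=cv2.imread("pics/top1.png")
a=cv2.resize(a[140:300,100:310],None,fx=3,fy=3);b=cv2.resize(b[180:300,370:530],None,fx=3.5,fy=3.5)
cv2.imwrite("pics/a.png",a);cv2.imwrite("pics/b.png",b)
E
```

```text
(no output)
```

View pics/scene1.png

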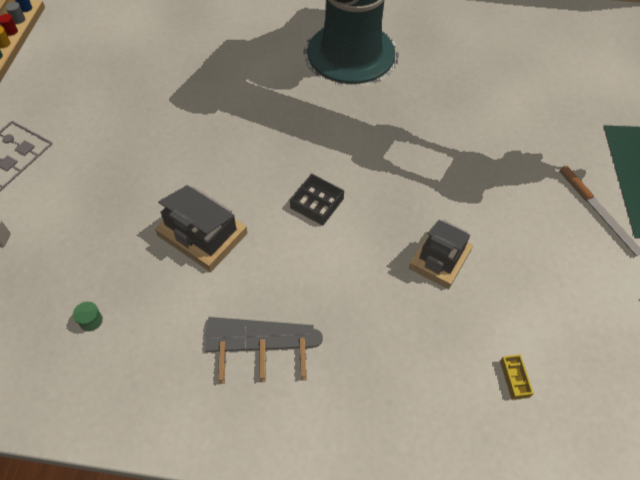

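View pics/top1.png

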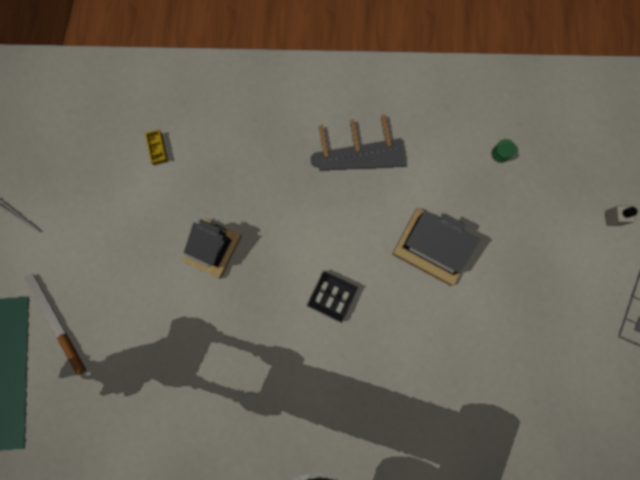

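View pics/a.png

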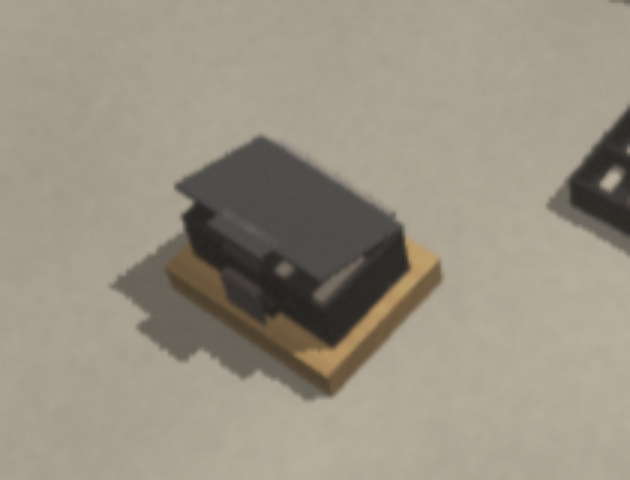

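View pics/b.png

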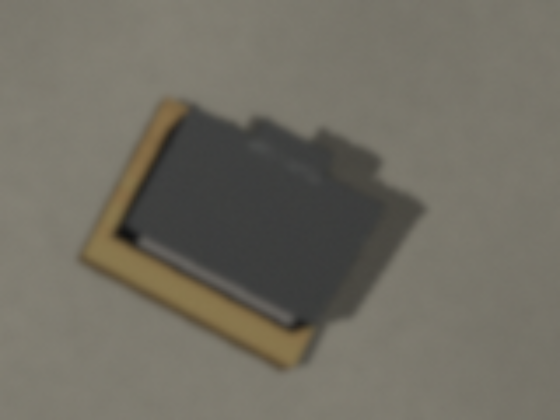

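The pictures show the long case at scene px ≈(200,220), top px ≈(440,245), with its tab facing away from the robot. The small case is at top (210,245), the tray is between them, and the wing is beyond at top (358,155). Next I triangulate the lid corners.

```bash
python3 - <<'E'
from h import *
s=bot.read_camera("scene");t=bot.read_camera("top")
S=lambda u,v:(100+u/3,140+v/3); T=lambda u,v:(370+u/3.5,180+v/3.5)
L={"freeR":((178,187),(383,200)),"freeL":((318,280),(187,105)),"hinR":((262,136),(300,325)),"hinL":((397,215),(125,235)),"tabmid":((245,237),(292,135))}
P={}
for k,(a,b) in L.items():
    X=tri([(s,S(*a)),(t,T(*b))]);P[k]=X
    print(k,X.round(4),(proj(s,X)[0]-S(*a)).round(1),(proj(t,X)[0]-T(*b)).round(1))
# fit model: hinge mid xyz, yaw, angle
from scipy.optimize import least_squares
def mod(q):
    x,y,z,w,a=q;e=np.array([np.cos(w)*np.cos(a),np.sin(w)*np.cos(a),np.sin(a)]);l=np.array([-np.sin(w),np.cos(w),0]);n=np.array([-np.cos(w)*np.sin(a),-np.sin(w)*np.sin(a),np.cos(a)])
    h=np.array([x,y,z])+.004*n
    return {"freeR":h+.075*e-.06*l,"freeL":h+.075*e+.06*l,"hinR":h-.06*l,"hinL":h+.06*l},h+.075*e
def res(q):
    m,_=mod(q);return np.concatenate([np.r_[proj(s,m[k])[0]-S(*L[k][0]),proj(t,m[k])[0]-T(*L[k][1])] for k in m])
r=least_squares(res,[.5,-.2,.06,-.4,.45],loss="soft_l1");print(r.x.round(4),res(r.x).round(1),mod(r.x)[1].round(4))
z0=mod(np.r_[r.x[:4],0])[1];print("shut tab",z0.round(4))
E
```

```text
freeR [ 0.575  -0.2962  0.103 ] [-1.2 -0.3] [-1.2  0.1]
freeL [ 0.6274 -0.1929  0.1006] [0.4 0.1] [ 0.4 -0. ]
hinR [ 0.5087 -0.2611  0.0739] [1.  0.2] [ 1.1 -0.1]
hinL [ 0.5574 -0.1624  0.0755] [0.6 0.1] [ 0.6 -0.1]
tabmid [ 0.609  -0.2446  0.1094] [-1.7 -0.4] [-1.6  0.2]
[ 0.5365 -0.2136  0.0735 -0.4692  0.2914] [-1.9 -0.3 -0.4  1.8  1.1  0.4 -0.2  0.5 -2.  -1.3  4.4 -0.   1.4  2.
 -0.7 -2.9] [ 0.5996 -0.2456  0.0989]
shut tab [ 0.6034 -0.2475  0.0775]
```

```bash
python3 -m creep '[[-0.76,-0.82,0,0,0],[-0.76,-0.82,0,0,0],[-0.76,-0.82,0,0,0],[-0.76,-0.82,0,0,0],[-0.76,-0.82,0,0,0],[-0.76,-0.82,0,0,0],[-0.76,-0.82,0,0,0],[-0.76,-0.82,0,0,0],[-0.76,-0.82,0,0,0],[-0.76,-0.82,0,0,0],[-0.76,-0.82,0,0,0],[-0.76,-0.82,0,0,0],[-0.76,-0.82,0,0,0],[-0.76,-0.82,0,0,0],[-0.76,-0.82,0,0,0],[-0.76,-0.82,0,0,0],[-0.76,-0.82,0,0,0],[0,0,0,0,0],[0,0,0,0,0]]' 40
python3 - <<'E'
from h import *
w=bot.read_camera("wrist");save(w,"w1.png")
for n in("long_tab","long_lid"):
    for r in bot.regions_of(n,w)[:2]: print(n,r["score"],r["bbox"])
print(proj(w,[[.5996,-.2456,.0989],[.609,-.2446,.108]]))
st=bot.read_state();print(st["tool_pos"],st["tcp_rot"],st["time"])
E
```

```text
time: 2.98
tool_pos: [0.598, -0.2442, 0.2309]
tcp_rot: [-0.554, -3.091, -0.001]
wrist_force: [-0.4, 0.2, -0.3]
width: 0.002
grip_force: 0.0
long_tab 0.73 [238.9, 126.2, 399.1, 251.1]
long_lid 0.68 [243.0, 126.2, 399.7, 249.1]
[[315.59870325 232.05909189]
 [320.93809419 245.59318652]]
[ 0.59803888 -0.24310613  0.23148574] [-5.50818525e-01 -3.09282808e+00 -3.87246017e-04] 3.125
```

View pics/w1.png

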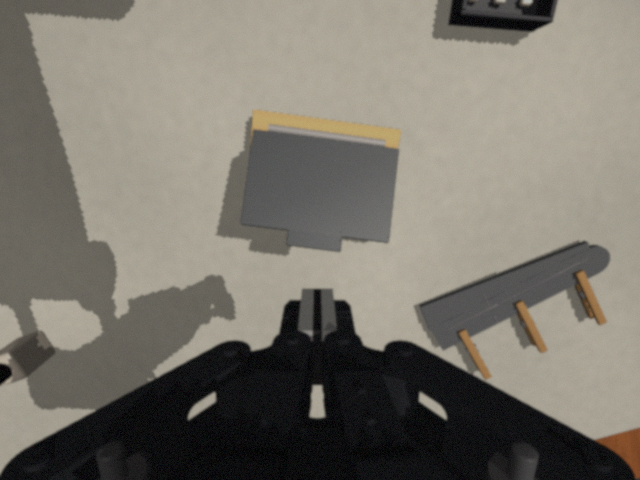

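The wrist view confirms the estimate: the free-edge middle is at (315,233) and the tab at (315,241), both matching the projection. The shut fingers are directly above it.

```bash
python3 -m creep '[[-0.08,0,0.6,0,0],[0,0,0.8,0,0],[0,0,0.6,0,0],[0,0,0.3,0,0],[0,0,0.08,0,0],[0,0,0.08,0,0],[0,0,0.08,0,0],[0,0,0.08,0,0],[0,0,0,0,0]]'
python3 -m creep '[[0,0,0.08,0,0],[0,0,0.08,0,0],[0,0,0,0,0]]'
```

```text
time: 4.25
tool_pos: [0.6021, -0.2459, 0.1003]
tcp_rot: [0.553, 3.092, -0.0]
wrist_force: [0.1, 0.1, 1.0]
width: 0.0
grip_force: 0.1
time: 4.62
tool_pos: [0.6017, -0.2456, 0.0916]
tcp_rot: [-0.553, -3.091, -0.0]
wrist_force: [0.2, 0.5, 0.3]
width: 0.001
grip_force: 0.0
```

```bash
python3 -m creep '[[0,0,0.06,0,0],[0,0,0.06,0,0],[0,0,0,0,0]]'
python3 -m creep '[[0,0,0.06,0,0],[0,0,0,0,0]]'
python3 -m creep '[[0,0,0.06,0,0],[0,0,0,0,0]]'
python3 - <<'E'
from h import *
w=bot.read_camera("scene");cv2.imwrite("pics/s2.png",cv2.resize(w["pixels"][140:300,100:310,::-1],None,fx=3,fy=3))
E
```

```text
time: 5.0
tool_pos: [0.6024, -0.246, 0.0869]
tcp_rot: [0.553, 3.092, -0.0]
wrist_force: [-0.5, 0.8, 3.6]
width: -0.003
grip_force: 1.9
time: 5.25
tool_pos: [0.6028, -0.2462, 0.0845]
tcp_rot: [0.552, 3.091, -0.001]
wrist_force: [-1.5, 0.1, 5.3]
width: 0.0
grip_force: 3.2
time: 5.5
tool_pos: [0.6032, -0.2464, 0.0812]
tcp_rot: [0.552, 3.09, -0.001]
wrist_force: [0.7, -0.7, 3.9]
width: -0.005
grip_force: 1.9
```

View pics/s2.png

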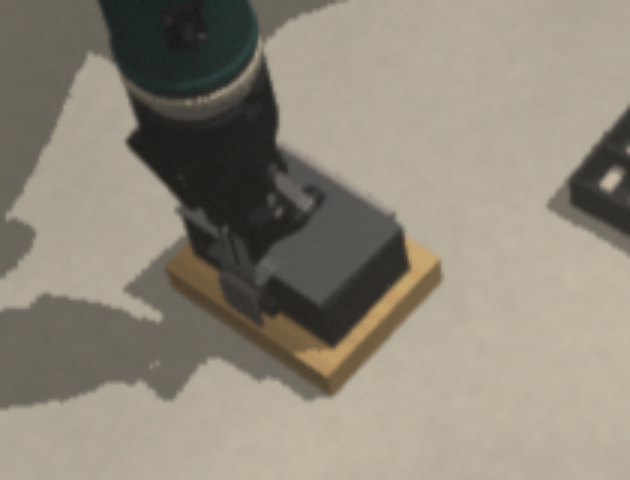

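The fingers are on the tab edge at crop (255,225) and the lid is nearly flat. I keep pressing until the force shows a firm stop.

```bash
python3 -m creep '[[0,0,0.06,0,0],[0,0,0,0,0]]'
python3 -m creep '[[0,0,0.06,0,0],[0,0,0,0,0]]'
```

```text
time: 5.8
tool_pos: [0.6008, -0.2452, 0.0759]
tcp_rot: [-0.552, -3.089, -0.001]
wrist_force: [-0.4, -0.5, -0.0]
width: 0.002
grip_force: 0.3
time: 6.05
tool_pos: [0.6012, -0.2454, 0.075]
tcp_rot: [-0.552, -3.09, -0.001]
wrist_force: [-3.7, 2.7, 9.4]
width: 0.001
grip_force: 4.5
```

```bash
python3 -m creep '[[0,0,0.05,0,0],[0,0,0,0,0]]'
python3 -m creep '[[0,0,-0.3,0,0],[0,0,-0.8,0,0],[0,0,-1,0,0],[0.8,0,-0.5,0,0],[1,0,0,0,0],[1,0,0,0,0],[1,0,0,0,0],[0,0,0,0,0],[0,0,0,0,0]]'
python3 - <<'E'
from h import *
w=bot.read_camera("scene");save(w,"s3full.png")
t=bot.read_camera("top")
z=lambda p,a:cv2.resize(p[a[0]:a[1],a[2]:a[3],::-1],(400,300))
cv2.imwrite("pics/s3.png",np.hstack([z(w["pixels"],(140,300,100,313)),z(t["pixels"],(180,300,370,530))]))
print(bot.read_state()["wrist_force"])
E
```

```text
time: 6.3
tool_pos: [0.6012, -0.2454, 0.0748]
tcp_rot: [-0.552, -3.09, -0.001]
wrist_force: [-8.6, 3.2, 19.8]
width: -0.0
grip_force: 10.0
time: 7.42
tool_pos: [0.4243, -0.1802, 0.202]
tcp_rot: [0.553, 3.091, -0.0]
wrist_force: [-0.2, -0.2, 0.1]
width: 0.004
grip_force: 0.0
[ 0.43380063 -0.3705511  -1.6523642 ]
```

View pics/s3.png

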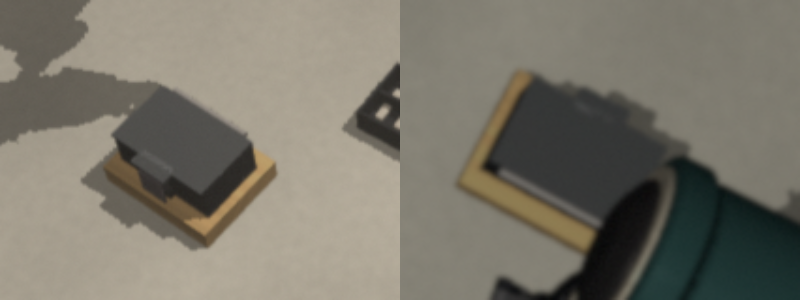

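View pics/s3full.png

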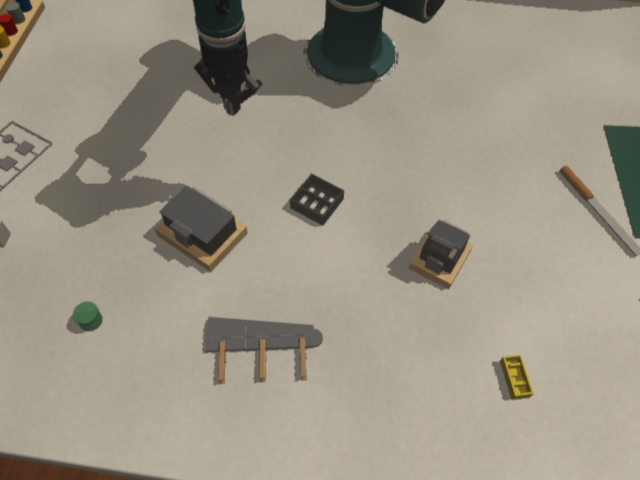

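The long lid at scene (200,218) lies flush and shut. The small case at (443,250) is still open, the wing at (262,345) has not moved, and the arm is clear.

```bash
python3 -c "
from workcell import bot
print(bot.finish_job())"
```

```text
the job is handed in; nothing more can be done
None
```

The long case is snapped shut and stayed flush after the arm let go; the small case is still open, the wing was not moved, and the job was handed in about 7.5 s into the 26 s limit.

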